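# Load the balance from the latched weight case

## Robot

A 6-joint arm with a two-finger parallel gripper is mounted at the origin on the work surface. World frame = base frame: x ahead of the robot, y to its left, z up, the work surface at z = 0. Lengths are in m, angles in rad, forces in N, time in s.
With the tool pointing down it reaches from about 0.375 to 0.925 m from the base axis. Payload 5.7 kg.
Tool frame: the origin (TCP) lies at the very end of the fingers, on their centre line; the grasp point (between the pads) lies 19 mm behind it; x points along the fingers, y is the direction in which the jaws open and shut, and the axes are right-handed (so a half turn about x gives the same grasp; the last joint's range is limited). The gripper opens to 88 mm and grips with 3 to 60 N. Pads are 20 mm wide; open, the fingers measure 115 mm over their backs; the gripper's body (75 mm by 178 mm) begins 61 mm behind the grasp point.
Start: joints at [-1.377, 0.359, 1.51, -0, 1.272, -0.115], TCP at [0.182, -0.572, 0.223] pointing down, gripper open.
Joint ranges: [-2.97, 2.97], [-1.01, 2.36], [0.21, 2.38], [-0.96, 4.11], [0.2, 2.71], [-2.98, 2.98]. Speed limits (rad/s): [2.39, 2.39, 3.14, 3.14, 3.14, 3.14].

## Interface

Orientations are given as a rotation vector (axis times angle).
In Python, from station import * gives the robot as it stands.
- The arm moves only by the shell command python3 -m inch 'ROWS'. ROWS is text: rows parted by semicolons, each of 7 numbers parted by spaces: the shift along the tool's x, y, z normalised to -1 to 1, where 1 is 0.8 m, then the turn, a rotation vector about the tool's x, y, z normalised to -1 to 1, where 1 is 60 degrees, then the opening, from 0 (shut) to 1 (fully open). In form: dx dy dz ax ay az jaw; .... A call has 1 to 12 rows; each row is the pose to reach, as a shift and turn from the pose commanded when the call began, along the tool's axes at that moment; what a row does not reach only later rows make up. A row lasts 1/8 s, in which the tool goes at most 62.5 mm and 10.7 degrees, less where a joint would pass 70% of its speed; a pose out of reach is approached as far as the arm can. A call with a number of a shift or a turn outside -1 to 1 is refused whole. A call with a gripper value outside its range is refused whole. The fingers move at their own pace and stop on an object; the grip force is fixed at half the most. Time passes only in rows, so rows that repeat a pose let the fingers close. It gives the time, the measured TCP pose, the force and the opening at its end, in the units of the state.
- get_obs(): the state, without advancing time (a new reading comes with each control period).
- camera(name): name is "side" or "top" or "wrist"; returns (picture, depth): 400x640x3 uint8, blue, green, red; 400x640 float32, m along the optical axis (not along the pixel's ray), 0 where there is no reading.
- camera_info(name): a dict with "vertical_fov" (degrees; the focal length in pixels is half the picture's height over the tangent of half this angle, whatever the lens; pixels are square), "cx", "cy" (the principal point, pixels), "rvec" (rotation vector, rad) and "tvec" (3), from world to camera coordinates, as OpenCV has them. Camera axes: x right, y down, z forward; pixel columns grow to the right and rows downward; lengths in m; the calibration is good to about 2 mm. A picture is of the moment at which its call begins: read the wrist's pose just before it. camera_info takes no time and is no camera call; for the wrist camera it gives the pose at the moment of the call.
- hand_in(): hands the job in, once; it reports no verdict.
The state is a dict: "time_s": time; "qpos": joint angles; "joint_vel": joint speeds; "joint_efforts": joint torques, N m; "tool_pos": TCP position; "tool_rot": TCP orientation; "ft_force": force on the tool from outside, world axes, zero at the start; "torque": the same for the moment, N m; "opening": opening from 0.0 (shut) to 1.0 (fully open).
Only numpy, scipy, OpenCV 4.12 (cv2) and the standard library are available. Lean on these libraries where they do the work, as an engineer would, in place of code of your own. Each camera call takes 0.05 s, during which the arm holds its last target. There are 200 camera calls.

## Task

Lift the paddle latch of the weight case and swing the lid up until it stands open past upright. Take out the bigger of the two weights, set it gently upright on the middle of the balance's round pan, then swing the lid down again and press it until the latch snaps shut with the paddle lying flat. Leave the smaller weight in its well and everything else on the table where it is.

Things in the scene. Friction and masses are not known exactly. Their poses are not given: they have to be found in the camera images.
- case: Fixed grey weight case, 170 (x, front to back) x 280 (y) x 100 mm high, walls 8 mm. Origin: centre of its underside; x points from its front (paddle side, near the robot) to its hinge side. Inside are two round wells, centred 12 mm in front of its middle and 70 mm to either side. A 28 mm wide bracket for the pawl reaches 58 mm back from the middle of the front wall, 90 mm above the origin.
- lid (a joint): Angle of the flat lid (170 x 280 x 10 mm, about 0.25 kg) on its hinge along the case's rear top edge: 0 shut, 1.57 upright (the pawl then juts 35 mm forward from its middle), 1.8 the stop, leaning back. Its front edge rises as it opens. The stiff hinge keeps it at any angle where it is left; 1 to 4 N at its front edge move it. Latched, it gives only about 0.03 rad.
- paddle (a joint): Angle of the latch paddle to the lid: 0 flat, 0.6 the stop, free end raised. Above about 0.35 the hidden pawl is withdrawn. A spring (about 1 N at the free end) lays it flat again when released. When the lid is pressed shut (5 to 20 N on its front part) the pawl rides over its bar, lifting the paddle for a moment, and snaps in.
- paddle_grip (a point): Middle of the steel paddle's thickness, 15 mm from its free end. The paddle, a plate 105 x 36 x 8 mm in the middle of the lid's width, lies 4 mm above the lid's top; its free end overhangs the case's front by 40 mm, with free air below, and its 36 mm width can be pinched from above, fingers closing along the case's y. x runs along the paddle from free end to pivot.
- paddle_pivot (a point): The paddle's pivot axis (along the case's y), 90 mm from paddle_grip, carried by the lid 18 mm above the lid's underside and 105 mm in front of its hinge. Two bearing blocks beside it (66 mm over both) rise to 30 mm above the lid's underside.
- lid_hinge (a point): Middle of the lid's hinge line: its underside's rear edge, 100 mm above the table, 85 mm behind the case's middle. Its frame turns with the lid: x from the lid's front edge to the hinge, y along the hinge, z out of the top face.
- big_center (a point): Half-way up the bigger weight: a steel cylinder 38 mm across, 50 mm high, with a neck and a round knob, 78 mm high in all, 0.5 kg. Its underside is 39 mm below this point; the knob, 24 mm across, spans 26 to 35 mm above it. z is its axis. It stands in either well (46 mm across, 12 mm deep, floor 16 mm above the table).
- small_center (a point): Half-way up the smaller weight, same form: 28 mm across, 54 mm high in all, 0.15 kg, in the other well. Stays there.
- pan (a point): Middle of the top of the balance's round steel pan, 130 mm across, 84 mm above the table. The balance is a fixed low white instrument 280 (x) x 200 (y) x 66 mm; the pan lies 35 mm behind its middle.
- carton: Bystander: closed carton 80 x 140 x 90 mm, origin under its centre.
- brush: Bystander: small brush lying between case and balance; origin under its middle.
- specimen: Bystander: round rubber specimen, 34 mm across and 30 mm high, standing between case and balance; origin under its centre.
- cleaner: Bystander: white bottle, 56 mm across, 150 mm high; origin under its centre.
- jar: Bystander: glass jar, 64 mm across, 75 mm high; origin under its centre.
- wrench: Bystander: wrench lying on the table; origin under its middle.
- mug: Bystander: mug 80 mm across, 90 mm high; origin under its centre.

How it is judged:
On the way, in this order (a step that is already met when the one before it is completed fails the run):
1. the paddle is lifted and the pawl withdrawn (value of joint paddle above 0.35 rad), for 0.05 s.
2. the lid stands open past upright (more than 1.5 rad) (value of joint lid above 1.5 rad), for 0.1 s.
3. the bigger weight is lifted out of the case (height (world z) of big_center above 0.12 m), for 0.05 s.
4. the bigger weight stands upright and released on the middle of the pan, the lid still open (horizontal distance between big_center and pan below 0.03 m and z of big_center in the frame of pan between 0.035 and 0.043 m and angle between big_center's own z axis and vertical below 0.1 rad and value of joint lid above 1.2 rad and contact force between big_weight and the fingers below 0.1 N), for 0.2 s.
At the end, for the whole second after the job is handed in: The bigger weight stands still and upright (within 0.1 rad) on the pan, within 30 mm of its middle; the lid is shut (under 0.04 rad) and latched, the paddle flat (under 0.1 rad); the smaller weight still stands upright in its well (horizontal distance between big_center and pan below 0.03 m and z of big_center in the frame of pan between 0.035 and 0.043 m and angle between big_center's own z axis and vertical below 0.1 rad and linear speed of big_weight below 0.02 m/s and value of joint lid below 0.04 rad and value of joint paddle below 0.1 rad and horizontal distance between small_center and case below 0.1 m and height (world z) of small_center below 0.05 m and angle between small_center's own z axis and vertical below 0.2 rad); the robot touches nothing.
It fails at once if the bigger weight is dropped (from more than about 10 mm) or banged on the balance (contact force between big_weight and balance above 120 N).
It fails at once if the smaller weight is taken out of its well or tipped (distance of small_center from where it was at the start of the episode above 0.025 m or angle between small_center's own z axis and vertical above 0.4 rad).
It fails at once if a bystander is moved more than 30 mm (distance of any of carton, brush, specimen, cleaner, jar, wrench, mug from where it was at the start of the episode above 0.03 m).
It also fails if it takes over 72 s, if anything falls off the work surface, if the arm or the gripper's body presses on something with over 40 N, if the wrist force passes 120 N, or if a joint passes its speed limit or range.

## Working session

There is one attempt and no reset: what is moved stays moved. The work goes in short steps, Python scripts to look and compute and a shell command to move; the robot and the scene stay as the last step left them, time stands still between calls to the robot, and variables do not carry over. Pictures are saved under pics/ and viewed, on a budget of 10 in all, crops included, one or two more only if the job needs it, and the job is handed in when it is done.

```bash
mkdir -p pics; ls; cat > h.py <<'E'
from station import *
import numpy as np, cv2
from scipy.spatial.transform import Rotation as R
def K(n):
    i=camera_info(n); f=200/np.tan(np.radians(i["vertical_fov"])/2)
    return f,i["cx"],i["cy"],R.from_rotvec(np.ravel(i["rvec"])).as_matrix(),np.ravel(i["tvec"]),i
def cloud(n,save=None):
    f,cx,cy,Rm,t,_=K(n); p,d=camera(n)
    v,u=np.mgrid[:400,:640]; c=np.stack([(u-cx)/f*d,(v-cy)/f*d,d],-1)
    w=(c-t)@Rm; w[d==0]=np.nan
    if save: cv2.imwrite(save,p)
    return p,w
def ray(n,u,v,z):
    f,cx,cy,Rm,t,_=K(n); o=-Rm.T@t; r=Rm.T@np.array([(u-cx)/f,(v-cy)/f,1]); return o+r*(z-o[2])/r[2]
def proj(n,P):
    f,cx,cy,Rm,t,_=K(n); c=Rm@np.asarray(P)+t; return c[0]/c[2]*f+cx,c[1]/c[2]*f+cy
def go(pos,rot=None):
    "row numbers from present measured pose to target TCP pos and rotation matrix"
    o=get_obs(); A=R.from_rotvec(o["tool_rot"]); 
    s=A.inv().apply(np.asarray(pos)-o["tool_pos"])/0.8
    a=np.zeros(3) if rot is None else (A.inv()*R.from_matrix(rot)).as_rotvec()/np.radians(60)
    return np.round(np.r_[s,a],4)
E
python3 - <<'E'
from h import *
o=get_obs(); print(o); print(R.from_rotvec(o["tool_rot"]).as_matrix().round(3))
for n in("top","side"):
    p,w=cloud(n,f"pics/{n}0.png"); i=camera_info(n); print(n,i); np.save(n,w)
E
```

```text
pics
{'time_s': 0.0, 'qpos': array([-1.37707905e+00,  3.59539414e-01,  1.51142543e+00,  1.01710509e-05,
        1.27251232e+00, -1.15102573e-01]), 'joint_vel': array([-0.00069034,  0.00171386, -0.00023225, -0.00038611,  0.00042016,
       -0.00125124]), 'joint_efforts': array([-1.94193504e-03, -5.15381384e+01, -2.70729303e+01,  6.71585533e-02,
        3.52206314e-02, -1.12338253e-04]), 'tool_pos': array([ 0.18222057, -0.57092966,  0.22179179]), 'tool_rot': array([ 2.05565646,  0.32192717, -2.05579033]), 'ft_force': array([ 0.12272531, -0.87487454,  0.00610818]), 'torque': array([-0.03959486,  0.04670104,  0.02245197]), 'opening': 1.0000012033049364}
[[-0.     0.304 -0.953]
 [ 0.002 -0.953 -0.304]
 [-1.    -0.002 -0.   ]]
top {'vertical_fov': 51.40728779247092, 'cx': 315.14078657236007, 'cy': 204.50236170692943, 'rvec': array([ 2.10436984, -2.15622381,  0.20000548]), 'tvec': array([-0.00804606,  0.59126635,  1.44368499])}
side {'vertical_fov': 45.86466038141771, 'cx': 323.8104863303563, 'cy': 199.2822445192153, 'rvec': array([ 0.83744733, -2.63236649,  1.00512736]), 'tvec': array([0.48186027, 0.30996455, 1.51467569])}
```

View pics/top0.png

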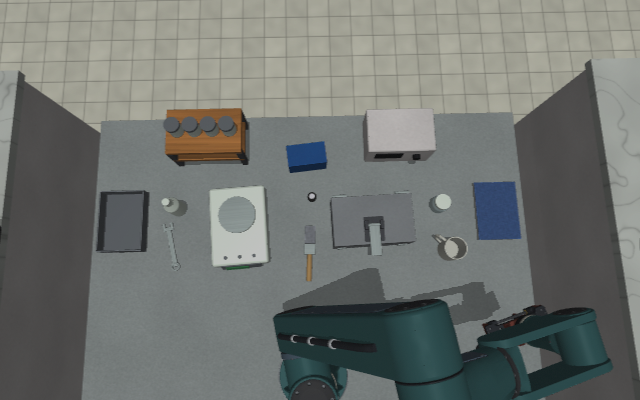

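View pics/side0.png

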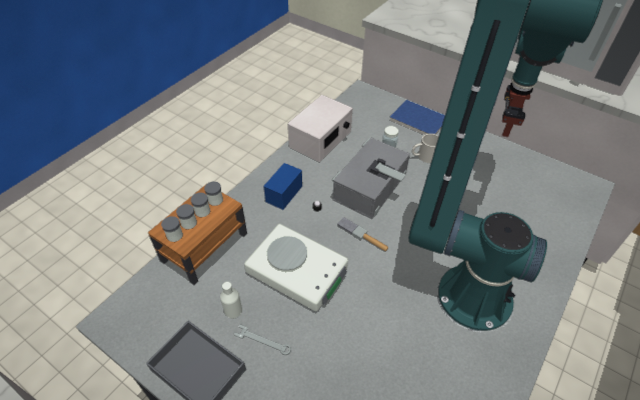

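The top view shows the case at about (372,220), with its paddle at (375,238), and the balance pan at (237,214). The brush is at (309,250), the specimen at (312,197), the mug at (453,247) and the jar at (442,203). The side view shows the same layout. Next I measure from depth.

```bash
python3 - <<'E'
from h import *
for n in("top","side"):
    w=np.load(n+".npy"); print(n)
    def reg(name,z0,z1,box):
        m=(w[...,2]>z0)&(w[...,2]<z1)&(w[...,0]>box[0])&(w[...,0]<box[1])&(w[...,1]>box[2])&(w[...,1]<box[3])
        k=cv2.connectedComponentsWithStats(m.astype(np.uint8))
        if k[0]<2: print(name,"none"); return
        b=1+np.argmax(k[2][1:,4]); P=w[k[1]==b]
        r=cv2.minAreaRect((P[:,:2]*1000).astype(np.float32)); print(name,len(P),"rect",np.round(r[0],1),np.round(r[1],1),round(r[2],2),"mean",P.mean(0).round(4),"z med",np.median(P[:,2]).round(4))
    reg("table",-.02,.02,(.3,.9,-.6,.6))
    reg("lid",.1,.1175,(.4,.8,-.4,.05))
    reg("paddle",.1175,.135,(.3,.8,-.35,-.05))
    reg("pan",.076,.095,(.4,.9,.1,.5))
    reg("balance",.055,.075,(.3,.9,.1,.5))
    reg("mug",.05,.11,(.35,.65,-.65,-.36)); reg("jar",.04,.1,(.6,.85,-.6,-.38)); reg("spec",.015,.05,(.55,.8,-.08,.1)); reg("brush",.008,.05,(.3,.6,-.05,.1)); reg("carton",.07,.11,(.7,.95,-.1,.2))
    reg("cleaner",.03,.17,(.5,.8,.4,.7))
E
```

```text
top
table 34746 rect [600.   0.] [ 599.9 1200. ] 0.0 mean [0.5688 0.0042 0.0008] z med 0.0006
lid 3702 rect [ 530.1 -220.6] [180.  280.9] 2.3 mean [ 0.529  -0.2192  0.1104] z med 0.1104
paddle 424 rect [ 779.2 -280.7] [137.2  40.8] 89.46 mean [ 0.7784 -0.2809  0.1295] z med 0.1303
pan 1051 rect [556.8 253.3] [127.7 125.9] 86.3 mean [0.557  0.254  0.0843] z med 0.0843
balance 3330 rect [519. 252.] [286.1 200.2] 3.39 mean [0.5049 0.2489 0.0656] z med 0.0657
mug 273 rect [ 423.8 -491. ] [105.8  77.9] 76.39 mean [ 0.4257 -0.4997  0.0764] z med 0.0782
jar 92 rect [ 753.9 -413.4] [17.8 65.5] 1.6 mean [ 0.7565 -0.4111  0.0803] z med 0.0864
spec 92 rect [7.317e+02 5.000e-01] [  3.8 135.2] 6.07 mean [0.7318 0.     0.033 ] z med 0.0317
brush 457 rect [421.2   2.1] [ 40.1 194.8] 88.59 mean [0.4381 0.0014 0.0184] z med 0.0185
carton 878 rect [771.1   4.9] [ 84.1 140.4] 6.27 mean [0.7685 0.0049 0.0902] z med 0.0906
cleaner 509 rect [779.5 444.5] [41.  88.8] 0.25 mean [0.7739 0.4454 0.131 ] z med 0.1569
side
table 27779 rect [600.   0.] [ 600.  1199.9] 0.0 mean [ 5.611e-01  1.864e-01 -2.000e-04] z
[... 219 characters left out ...]
.5 256.3] [125.8 133.9] 38.74 mean [0.5538 0.2602 0.0832] z med 0.0832
balance 3462 rect [514.8 256.5] [286.2 202.4] 3.41 mean [0.4966 0.2671 0.0647] z med 0.0648
mug 260 rect [ 440.4 -494.3] [83.8 89.5] 14.66 mean [ 0.4306 -0.4925  0.0714] z med 0.0713
jar 76 rect [ 754.  -413.5] [21.1 66. ] 2.44 mean [ 0.7564 -0.4076  0.0764] z med 0.0798
spec 232 rect [736.8  24.1] [156.   68.1] 66.89 mean [0.7438 0.0399 0.0326] z med 0.0328
brush 434 rect [418.6   7.9] [ 47.5 200.7] 85.33 mean [0.4318 0.0085 0.0167] z med 0.0168
carton 715 rect [768.5   7.2] [ 84.2 149.8] 6.13 mean [0.764  0.015  0.0873] z med 0.0882
cleaner 902 rect [777.1 446.7] [46.2 92.3] 0.64 mean [0.7725 0.4529 0.1177] z med 0.1318
```

```bash
python3 - <<'E'
from h import *
for n in("top","side"):
    w=np.load(n+".npy"); X,Y,Z=w[...,0],w[...,1],w[...,2]; B=(X>.35)&(X<.65)&(Y>-.4)&(Y<-.05)
    for nm,m in(("pad",B&(Z>.118)&(Z<.128)),("blk",B&(Z>.127)&(Z<.14)),("lid",B&(Z>.104)&(Z<.114))):
        P=w[m]; r=cv2.minAreaRect((P[:,:2]*1000).astype(np.float32)); print(n,nm,len(P),np.round(r[0],1),np.round(r[1],1),round(r[2],2),P.mean(0).round(4),cv2.boxPoints(r).round(0).tolist())
    m=B&(Z>.104)&(Z<.114)
    for y in(-.33,-.29,-.15,-.11):
        q=X[m&(abs(Y-y)<.01)]; print(y,q.min().round(4),q.max().round(4))
    m=B&(Z>.118)&(Z<.128)
    for x in(.40,.42,.44,.46):
        q=Y[m&(abs(X-x)<.006)]; print(x,q.min().round(4),q.max().round(4),len(q))
th=np.radians(2.4);c=np.array([np.cos(th),np.sin(th),0])
E
```

```text
top pad 356 [ 497.2 -223.3] [192.2 266.5] 5.07 [ 0.4636 -0.2228  0.1226] [[390.0, -99.0], [413.0, -365.0], [605.0, -348.0], [581.0, -82.0]]
top blk 91 [ 464.9 -219.8] [ 64.9 115.4] 88.29 [ 0.4844 -0.2225  0.1306] [[406.0, -251.0], [522.0, -254.0], [524.0, -189.0], [408.0, -186.0]]
top lid 3187 [ 529.3 -220.5] [178.7 281.1] 2.07 [ 0.5286 -0.2196  0.1099] [[435.0, -83.0], [445.0, -364.0], [624.0, -358.0], [613.0, -77.0]]
-0.33 0.4463 0.6224
-0.29 0.444 0.6123
-0.15 0.4372 0.6074
-0.11 0.438 0.6125
0.4 -0.243 -0.2082 17
0.42 -0.24 -0.2061 32
0.44 -0.2416 -0.1738 39
0.46 -0.239 -0.1677 36
side pad 222 [ 510.4 -203.1] [203.6 142.8] 41.65 [ 0.4625 -0.2171  0.1219] [[387.0, -217.0], [482.0, -324.0], [634.0, -189.0], [539.0, -82.0]]
side blk 40 [ 460.8 -225.1] [121.7  66.7] 13.18 [ 0.4917 -0.2115  0.1297] [[394.0, -207.0], [409.0, -271.0], [528.0, -244.0], [512.0, -179.0]]
side lid 2070 [ 513.3 -216. ] [206.6 288.5] 2.39 [ 0.5249 -0.2045  0.109 ] [[404.0, -76.0], [416.0, -364.0], [622.0, -356.0], [610.0, -68.0]]
-0.33 0.4448 0.6212
-0.29 0.4404 0.6177
-0.15 0.4359 0.602
-0.11 0.4351 0.6119
0.4 -0.2352 -0.2046 12
0.42 -0.2381 -0.2018 21
0.44 -0.2652 -0.2041 18
0.46 -0.2352 -0.2042 15
```

```bash
cat >> h.py <<'E'
def down(th,s=-1,tilt=0):
    "tool down, jaws along s*case y; tilt>0 points the fingertips toward +case x"
    c=np.array([np.cos(th),np.sin(th),0]); y=s*np.array([-np.sin(th),np.cos(th),0]); x=np.array([0,0,-1])*np.cos(tilt)+c*np.sin(tilt)
    return np.stack([x,y,np.cross(x,y)],1)
E
python3 -c "
from h import *
print(go([.418,-.2245,.22],down(np.radians(2.2))))"
```

```text
[ 3.000e-03 -3.231e-01 -4.124e-01  2.583e-01  1.000e-04  1.600e-03]
```

```bash
python3 -m inch '0 -0.04 -0.05 0.05 0 0 1; 0.003 -0.323 -0.412 0.258 0 0 1; 0.003 -0.323 -0.412 0.258 0 0 1; 0.003 -0.323 -0.412 0.258 0 0 1; 0.003 -0.323 -0.412 0.258 0 0 1; 0.003 -0.323 -0.412 0.258 0 0 1; 0.003 -0.323 -0.412 0.258 0 0 1; 0.003 -0.323 -0.412 0.258 0 0 1; 0.003 -0.323 -0.412 0.258 0 0 1; 0.003 -0.323 -0.412 0.258 0 0 1; 0.003 -0.323 -0.412 0.258 0 0 1; 0.003 -0.323 -0.412 0.258 0 0 1'
python3 - <<'E'
from h import *
o=get_obs(); print(o["tool_pos"],o["qpos"],o["time_s"],R.from_rotvec(o["tool_rot"]).as_matrix().round(3).tolist())
p,w=cloud("wrist","pics/w1.png"); np.save("w1",w)
X,Y,Z=w[...,0],w[...,1],w[...,2]; print(-K("wrist")[3].T@K("wrist")[4])
m=(Z>.115)&(Z<.128)&(X<.46)
for x in(.40,.41,.42,.43):
    q=Y[m&(abs(X-x)<.002)]; print(x,len(q), q.min() if len(q) else 0,q.max() if len(q) else 0)
q=X[m&(abs(Y+.2245)<.01)]; print("free end",np.percentile(q,[0,1,5]) if len(q) else 0, np.median(Z[m]))
E
```

```text
time_s: 1.6
tool_pos: [0.4174, -0.226, 0.2202]
tool_rot: [2.203, 0.041, -2.203]
ft_force: [-0.6, -0.4, 0.1]
opening: 1.002
[ 0.41739598 -0.22602333  0.22024066] [-6.41974585e-01  1.80061270e-01  1.77380798e+00  5.92083546e-06
  1.18783065e+00  8.91831358e-01] 1.6 [[-0.0, 0.037, -0.999], [0.0, -0.999, -0.037], [-1.0, -0.0, 0.0]]
[ 0.50220374 -0.22346341  0.38172304]
0.4 46 -0.24053987326163773 -0.20793521865909143
0.41 201 -0.2419173107229722 -0.20689089591778806
0.42 199 -0.24141679984922598 -0.2057961417837287
0.43 214 -0.24084258575617476 -0.2056303951529523
free end [0.40094747 0.40160421 0.40444553] 0.12115964062791439
```

View pics/w1.png

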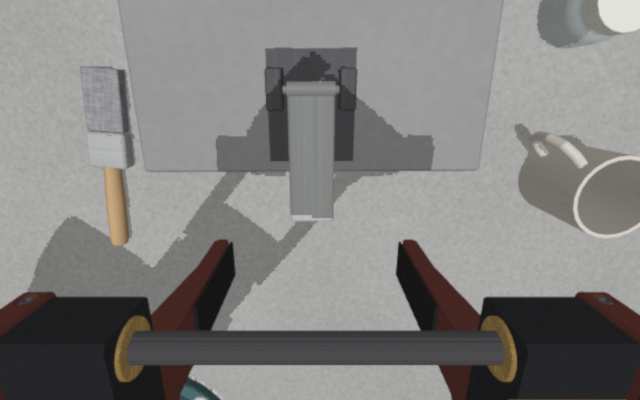

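The paddle's free end is at pixel (311,218), centred between the open fingers at (225,250) and (410,250). Its measured grip point, about (0.4175, -0.224), agrees with the first estimate, so I descend and pinch.

```bash
python3 -m inch '0.07 -0.002 0 0 0 0 0.7; 0.13 -0.002 0 0 0 0 0.7; 0.148 -0.002 0 0 0 0 0.7; 0.148 -0.002 0 0 0 0 0.7; 0.148 -0.002 0 0 0 0 0; 0.148 -0.002 0 0 0 0 0; 0.148 -0.002 0 0 0 0 0; 0.148 -0.002 0 0 0 0 0; 0.148 -0.002 0 0 0 0 0'
```

```text
time_s: 2.78
tool_pos: [0.4184, -0.2232, 0.1024]
tool_rot: [2.204, 0.043, -2.201]
ft_force: [1.7, 5.2, 5.3]
opening: 0.408
```

```bash
python3 -m inch '-0.017 0 -0.002 0 0 0 0; -0.033 0 -0.005 0 0 0 0; -0.046 0 -0.01 0 0 0 0; -0.057 0 -0.015 0 0 0 0; -0.057 0 -0.015 0 0 0 0; -0.057 0 -0.015 0 0 0 0'
```

```text
time_s: 3.52
tool_pos: [0.429, -0.2227, 0.1475]
tool_rot: [2.201, 0.044, -2.204]
ft_force: [-1.5, 4.7, 0.7]
opening: 0.41
```

```bash
python3 -m inch '-0.018 0 -0.007 0 0 0 0; -0.035 0 -0.016 0 0 0 0; -0.05 0 -0.025 0 0 0 0; -0.065 0 -0.035 0 0 0 0; -0.08 0 -0.047 0 0 0 0; -0.0925 0 -0.06 0 0 0 0; -0.105 0 -0.073 0 0 0 0; -0.116 0 -0.087 0 0 0 0; -0.126 0 -0.102 0 0 0 0; -0.135 0 -0.1175 0 0 0 0; -0.135 0 -0.1175 0 0 0 0'
python3 - <<'E'
from h import *
p,w=cloud("side","pics/s1.png")
cv2.imwrite("pics/s1.png",cv2.resize(p[60:300,250:570],None,fx=2.4,fy=2.4))
E
```

```text
time_s: 4.9
tool_pos: [0.5243, -0.2188, 0.2566]
tool_rot: [2.202, 0.044, -2.202]
ft_force: [-3.1, 5.6, 2.3]
opening: 0.405
```

View pics/s1.png

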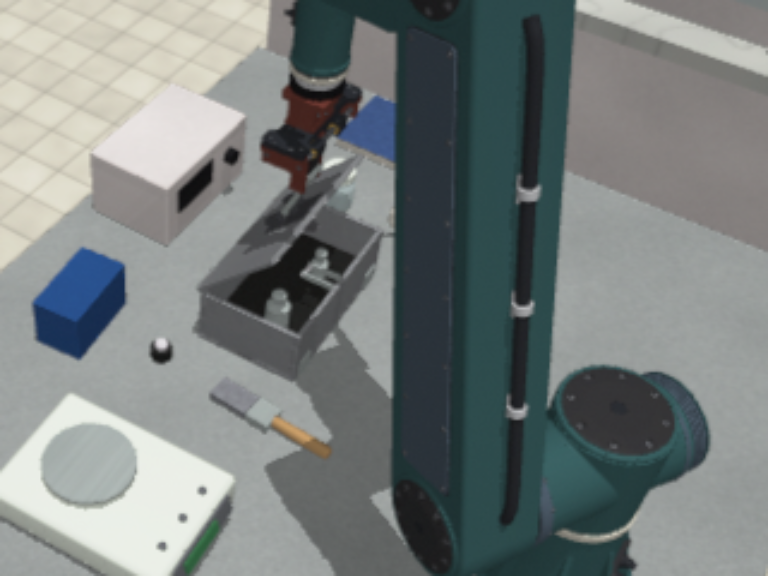

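The lid is about 45° open. The bigger weight shows at crop pixel (278,300), on the balance side, and the smaller one at (320,262). The pinch holds well, so I continue the arc past upright.

```bash
python3 -m inch '-0.007 0 -0.017 0 0 0 0; -0.014 0 -0.033 0 0 0 0; -0.019 0 -0.05 0 0 0 0; -0.023 0 -0.068 0 0 0 0; -0.026 0 -0.086 0 0 0 0; -0.027 0 -0.104 0 0 0 0; -0.027 0 -0.122 0 0 0 0; -0.025 0 -0.14 0 0 0 0; -0.022 0 -0.158 0 0 0 0; -0.018 0 -0.176 0 0 0 0; -0.012 0 -0.193 0 0 0 0; -0.0055 0 -0.21 0 0 0 0'
python3 - <<'E'
from h import *
p,w=cloud("side","pics/s2.png"); np.save("s2",w)
cv2.imwrite("pics/s2.png",cv2.resize(p[60:300,250:570],None,fx=2.4,fy=2.4))
X,Y,Z=w[...,0],w[...,1],w[...,2]
m=(abs(Y+.13)<.03)&(Z>.13)&(Z<.3)&(X>.4)&(X<.75); P=w[m]; print(len(P))
if len(P)>10:
    q=np.polyfit(P[:,2],P[:,0],1); print("dx/dz",q,"angle",np.pi/2+np.arctan(q[0]),P[:,2].max())
E
```

```text
time_s: 6.45
tool_pos: [0.6924, -0.2131, 0.2593]
tool_rot: [2.202, 0.043, -2.202]
ft_force: [-0.6, 0.3, 0.4]
opening: 0.003
120
dx/dz [-0.2735869   0.62979043] angle 1.3037443364378896 0.2687048375191294
```

View pics/s2.png

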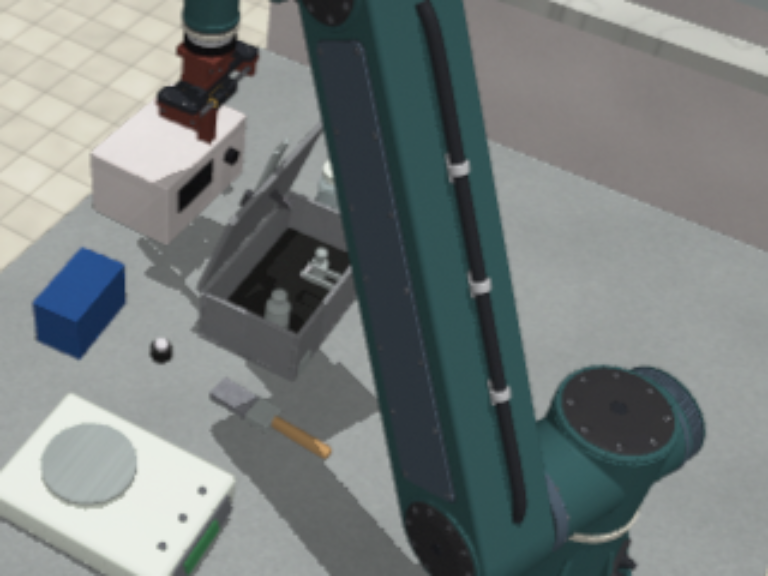

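The pinch slipped off at about 1.3 rad, and the lid stayed there. I'll go over the lid and push its underside with open fingers straddling the paddle and pawl.

```bash
python3 -m inch '-0.075 0 0 0 0 0 0; -0.14 0 0 0 0 0 1; -0.14 0 0.08 0 0 0 1; -0.14 0 0.16 0 0 0 1; -0.14 0 0.24 0 0 0 1; -0.14 0 0.24 0 0 0 1; -0.06 0 0.24 0 0 0 1; 0.011 0 0.24 0 0 0 1; 0.011 0 0.24 0 0 0 1; 0.011 0 0.2 0 0 0 1; 0.011 0 0.18 0 0 0 1; 0.011 0 0.16 0 0 0 1'
```

```text
time_s: 8.0
tool_pos: [0.5647, -0.2184, 0.2528]
tool_rot: [2.201, 0.042, -2.201]
ft_force: [-3.0, -0.6, 2.2]
opening: 0.998
```

```bash
python3 -m inch '0 0 -0.015 0 0 0 1; 0 0 -0.03 0 0 0 1; 0 0 -0.045 0 0 0 1; 0 0 -0.058 0 0 0 1; 0 0 -0.066 0 0 0 1; 0 0 -0.066 0 0 0 1; 0 0 -0.066 0 0 0 1'
```

```text
time_s: 8.88
tool_pos: [0.6168, -0.216, 0.2513]
tool_rot: [2.203, 0.042, -2.201]
ft_force: [0.5, 0.5, -1.0]
opening: 1.0
```

```bash
python3 -m inch '0 0 0.07 0 0 0 1; -0.03 -0.04 0.13 0 0 0 1; -0.06 -0.081 0.13 -0.15 0 0 0.7; -0.06 -0.081 0.13 -0.3 0 0 0.7; -0.06 -0.081 0.13 -0.5 0 0 0.7; -0.06 -0.081 0.13 -0.65 0 0 0.7; -0.06 -0.081 0.13 -0.8 0 0 0.7; -0.06 -0.081 0.13 -1 0 0 0.7; -0.06 -0.081 0.13 -1 0 0 0.7'
python3 -m inch '0 0 0 -1 0 0 0.7; 0 0 0 -1 0 0 0.7; 0 0 0 -1 0 0 0.7; 0 0 0 -1 0 0 0.7; 0 0 0 -1 0 0 0.7; 0 0 0 -1 0 0 0.7; 0 0 0 -1 0 0 0.7'
python3 -m inch '0 0 0 -1 0 0 0.7; 0 0 0 -1 0 0 0.7; 0 0 0 -1 0 0 0.7; 0 0 0 -1 0 0 0.7; 0 0 0 -1 0 0 0.7; 0 0 0 -1 0 0 0.7; 0 0 0 -1 0 0 0.7; 0 0 0 -1 0 0 0.7'
python3 - <<'E'
from h import *
o=get_obs(); print(o["qpos"])
p,w=cloud("wrist","pics/w2.png"); np.save("w2",w); print(-K("wrist")[3].T@K("wrist")[4])
X,Y,Z=w[...,0],w[...,1],w[...,2]
for y in (-.15,-.30):
    m=(abs(Y-y)<.02)&(Z>.14)&(Z<.265)&(X>.5)&(X<.75); P=w[m]
    if len(P)>10: q=np.polyfit(P[:,2],P[:,0],1); print(len(P),"lid angle",np.pi/2+np.arctan(q[0]),q)
for nm,c in(("big",(.513,-.151)),("small",(.5185,-.291))):
    m=(np.hypot(X-c[0],Y-c[1])<.032)&(Z>.05)&(Z<.105); P=w[m]
    print(nm,len(P),P[:,2].max() if len(P) else 0); 
    if len(P):
        T=P[P[:,2]>P[:,2].max()-.004]; print(cv2.minEnclosingCircle((T[:,:2]*1e3).astype(np.float32)), T.mean(0))
E
```

```text
time_s: 10.0
tool_pos: [0.5101, -0.1553, 0.2995]
tool_rot: [1.558, 0.938, -1.556]
ft_force: [0.4, 0.2, 0.5]
opening: 0.702
time_s: 10.88
tool_pos: [0.5101, -0.1553, 0.2993]
tool_rot: [0.789, 1.422, -0.789]
ft_force: [-0.4, 0.1, 0.2]
opening: 0.7
time_s: 11.88
tool_pos: [0.51, -0.1552, 0.2991]
tool_rot: [-0.027, 1.57, 0.027]
ft_force: [0.5, -0.4, 0.7]
opening: 0.703
[-4.25185578e-01  1.98876058e-01  1.54470494e+00  1.33341122e-04
  1.39788422e+00 -2.03059055e+00]
[ 0.4255862  -0.15899904  0.46058824]
3066 lid angle 1.6962628892770841 [0.12612909 0.59437472]
837 lid angle 1.693732863034063 [0.12355963 0.60085497]
big 795 0.09492291206980566
((508.73272705078125, -151.11053466796875), 10.766707420349121) [ 0.50855212 -0.15110372  0.09272254]
small 240 0.07064690109469081
((513.293701171875, -289.8855895996094), 9.292539596557617) [ 0.51336114 -0.28977969  0.06862134]
```

View pics/w2.png

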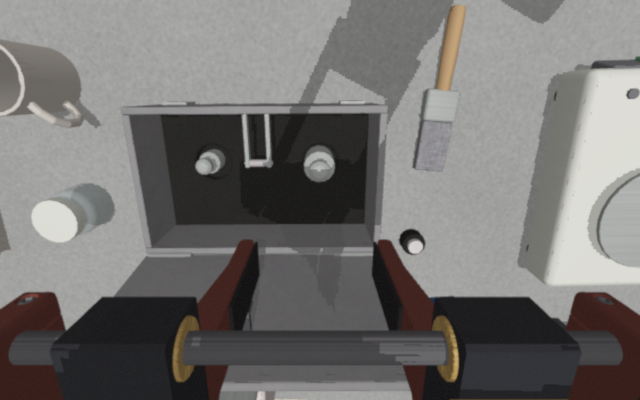

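The lid stands at 1.69 rad. The big weight's knob is at pixel (319,163), which gives (0.509, -0.151) and a top at 0.095, as expected. The small one at (208,163) is undisturbed.

```bash
python3 -c "
from h import *
print(go([.509,-.151,.035],down(np.radians(2.1),1)))"
```

```text
[ 3.301e-01  5.300e-03 -1.100e-03 -1.200e-03  1.000e-04 -1.000e-04]
```

```bash
python3 -m inch '0.06 0.005 -0.001 0 0 0 0.7; 0.12 0.005 -0.001 0 0 0 0.7; 0.18 0.005 -0.001 0 0 0 0.7; 0.22 0.005 -0.001 0 0 0 0.7; 0.26 0.005 -0.001 0 0 0 0.7; 0.29 0.005 -0.001 0 0 0 0.7; 0.31 0.005 -0.001 0 0 0 0.7; 0.329 0.005 -0.001 0 0 0 0.7; 0.329 0.005 -0.001 0 0 0 0.7'
```

```text
time_s: 13.05
tool_pos: [0.5085, -0.151, 0.0351]
tool_rot: [-0.029, 1.572, 0.031]
ft_force: [0.3, -0.6, 0.1]
opening: 0.699
```

```bash
python3 -m inch '0 0 0 0 0 0 0.5; 0 0 0 0 0 0 0.4; 0 0 0 0 0 0 0; 0 0 0 0 0 0 0; 0 0 0 0 0 0 0; 0 0 0 0 0 0 0; -0.01 0 0 0 0 0 0; -0.03 0 0 0 0 0 0; -0.06 0 0 0 0 0 0; -0.06 0 0 0 0 0 0'
```

```text
time_s: 14.3
tool_pos: [0.5105, -0.152, 0.0859]
tool_rot: [-0.032, 1.567, 0.029]
ft_force: [0.3, 0.2, -4.9]
opening: 0.424
```

```bash
python3 -m inch '-0.04 0 0 0 0 0 0; -0.09 0 0 0 0 0 0; -0.14 0 0 0 0 0 0; -0.18 0 0 0 0 0 0; -0.2 0 0 0 0 0 0; -0.2 0 0 0 0 0 0'; python3 -c "
from h import *
print(go([.556,.254,.20],down(np.radians(2.1),1)))"
```

```text
time_s: 15.05
tool_pos: [0.5093, -0.1514, 0.244]
tool_rot: [-0.031, 1.57, 0.03]
ft_force: [0.6, 0.1, -4.3]
opening: 0.422
[5.490e-02 5.041e-01 7.790e-02 1.800e-03 9.000e-04 3.000e-04]
```

```bash
python3 -m inch '0 0.03 0.005 0 0 0 0; 0 0.08 0.01 0 0 0 0; 0 0.14 0.02 0 0 0 0; 0 0.2 0.03 0 0 0 0; 0 0.26 0.04 0 0 0 0; 0 0.32 0.05 0 0 0 0; 0 0.38 0.06 0 0 0 0; 0 0.43 0.068 0 0 0 0; 0.02 0.47 0.074 0 0 0 0; 0.04 0.495 0.077 0 0 0 0; 0.055 0.504 0.078 0 0 0 0; 0.055 0.504 0.078 0 0 0 0'; python3 - <<'E'
from h import *
print(go([.556,.254,.106]))
p,w=cloud("top"); X,Y,Z=w[...,0],w[...,1],w[...,2]
p,w=cloud("wrist","pics/w3.png"); X,Y,Z=w[...,0],w[...,1],w[...,2]
m=(abs(Z-.084)<.006)&(np.hypot(X-.556,Y-.254)<.09); P=w[m]; print(len(P))
if len(P)>9:
    A=np.c_[2*P[:,:2],np.ones(len(P))]; print(cv2.minEnclosingCircle((P[:,:2]*1e3).astype(np.float32)),P.min(0),P.max(0))
E
```

```text
time_s: 16.55
tool_pos: [0.5545, 0.2531, 0.1978]
tool_rot: [-0.032, 1.574, 0.029]
ft_force: [0.1, -0.4, -5.9]
opening: 0.425
[0.1148 0.0012 0.0023 0.     0.     0.    ]
13505
((556.3411865234375, 256.21966552734375), 64.77503204345703) [0.49178429 0.19174876 0.07874478] [0.60765932 0.32069672 0.08622141]
```

View pics/w3.png

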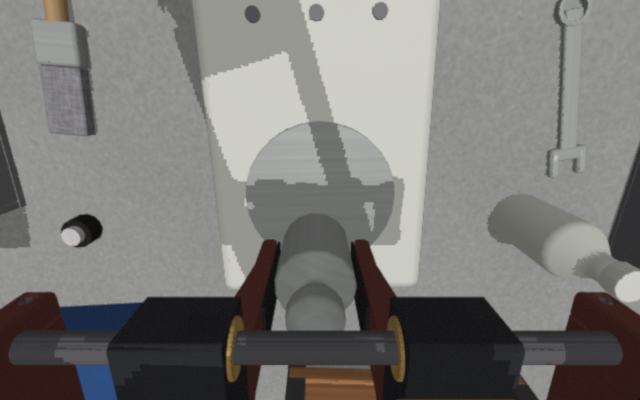

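The weight hangs upright at (316,265), over the pan. The pan centre comes out at (0.556, 0.256) with a radius of 65 mm, which matches. Lowering.

```bash
python3 -m inch '0.04 0.002 0.002 0 0 0 0; 0.08 0.003 0.002 0 0 0 0; 0.1 0.003 0.002 0 0 0 0; 0.11 0.003 0.002 0 0 0 0; 0.112 0.003 0.002 0 0 0 0; 0.112 0.003 0.002 0 0 0 0'
python3 -m inch '0.002 0 0 0 0 0 0; 0.004 0 0 0 0 0 0; 0.004 0 0 0 0 0 0'
```

```text
time_s: 17.4
tool_pos: [0.5581, 0.2567, 0.1113]
tool_rot: [-0.03, 1.569, 0.031]
ft_force: [0.4, 0.2, -4.8]
opening: 0.423
time_s: 17.77
tool_pos: [0.5572, 0.2566, 0.1071]
tool_rot: [-0.03, 1.571, 0.031]
ft_force: [-0.1, 0.8, -4.7]
opening: 0.425
```

```bash
python3 -m inch '0.0015 0 0 0 0 0 0; 0.003 0 0 0 0 0 0; 0.003 0 0 0 0 0 0'
python3 -m inch '0.001 0 0 0 0 0 0; 0.002 0 0 0 0 0 0; 0.002 0 0 0 0 0 0'
```

```text
time_s: 18.15
tool_pos: [0.5573, 0.2565, 0.1047]
tool_rot: [-0.03, 1.571, 0.03]
ft_force: [-0.1, -1.0, -4.6]
opening: 0.426
time_s: 18.52
tool_pos: [0.5574, 0.2566, 0.1045]
tool_rot: [-0.03, 1.57, 0.031]
ft_force: [-4.7, -1.0, 6.7]
opening: 0.425
```

```bash
python3 -m inch '-0.001 0 0 0 0 0 0.5; -0.001 0 0 0 0 0 0.6; -0.001 0 0 0 0 0 0.75; -0.001 0 0 0 0 0 0.75; -0.04 0 0 0 0 0 0.75; -0.1 0 0 0 0 0 0.75; -0.17 0 0 0 0 0 0.75; -0.2 0 0 0 0 0 0.75; -0.2 0 0 0 0 0 0.75'
python3 - <<'E'
from h import *
p,w=cloud("wrist"); X,Y,Z=w[...,0],w[...,1],w[...,2]
for a,b in((.157,.17),(.105,.13)):
    m=(Z>a)&(Z<b)&(np.hypot(X-.556,Y-.254)<.06); P=w[m]; print(a,len(P),cv2.minEnclosingCircle((P[:,:2]*1e3).astype(np.float32)) if len(P) else 0,P.max(0) if len(P) else 0)
m=(abs(Z-.084)<.006)&(np.hypot(X-.556,Y-.254)<.09); print(cv2.minEnclosingCircle((w[m][:,:2]*1e3).astype(np.float32)))
E
```

```text
time_s: 19.65
tool_pos: [0.5587, 0.257, 0.2653]
tool_rot: [-0.029, 1.566, 0.032]
ft_force: [0.2, 0.2, -1.0]
opening: 0.747
0.157 552 ((556.611572265625, 255.9036102294922), 11.696032524108887) [0.5678798  0.26727334 0.16278703]
0.105 192 ((550.8855590820312, 255.01805114746094), 17.961076736450195) [0.55392458 0.27272005 0.12972379]
((556.4872436523438, 256.307373046875), 64.8835678100586)
```

The weight stands centred at (0.5566, 0.2559), with its knob top at 0.163. Next I go round behind the lid.

```bash
python3 -c "
from h import *
print(go([.715,-.213,.36],down(np.radians(2.2),1)))"
```

```text
[-1.210e-01 -5.941e-01  1.742e-01  2.000e-04  1.100e-03 -4.000e-04]
```

```bash
python3 -m inch '-0.06 0 0 0 0 0 0.75; -0.121 -0.05 0.01 0 0 0 1; -0.121 -0.594 0.174 0 0 0 1; -0.121 -0.594 0.174 0 0 0 1; -0.121 -0.594 0.174 0 0 0 1; -0.121 -0.594 0.174 0 0 0 1; -0.121 -0.594 0.174 0 0 0 1; -0.121 -0.594 0.174 0 0 0 1; -0.121 -0.594 0.174 0 0 0 1; -0.121 -0.594 0.174 0 0 0 1; -0.121 -0.594 0.174 0 0 0 1; -0.121 -0.594 0.174 0 0 0 1'; python3 - <<'E'
from h import *
print(go([.715,-.213,.25],down(np.radians(2.2),1)))
p,w=cloud("wrist","pics/w4.png"); X,Y,Z=w[...,0],w[...,1],w[...,2]
m=(Z>.2)&(Z<.33)&(X>.55)&(X<.70); 
for y in(-.13,-.3): 
    P=w[m&(abs(Y-y)<.01)]; print(y,len(P),P.min(0) if len(P) else 0,P.max(0) if len(P) else 0)
P=w[m&(Z>.292)]; print("paddle end",len(P),P.min(0) if len(P) else 0,P.max(0) if len(P) else 0)
E
```

```text
time_s: 21.2
tool_pos: [0.7143, -0.211, 0.3591]
tool_rot: [-0.03, 1.572, 0.033]
ft_force: [0.6, 0.7, 0.4]
opening: 0.999
[ 0.1364 -0.0027  0.0009  0.0016 -0.0013 -0.0015]
-0.13 626 [ 0.6187629  -0.13999636  0.20132972] [ 0.63710742 -0.12006588  0.26911478]
-0.3 622 [ 0.62551805 -0.30997819  0.20022387] [ 0.64385857 -0.29000723  0.26942551]
paddle end 854 [ 0.64731652 -0.23155362  0.29205064] [ 0.6572971  -0.19612361  0.30747528]
```

View pics/w4.png

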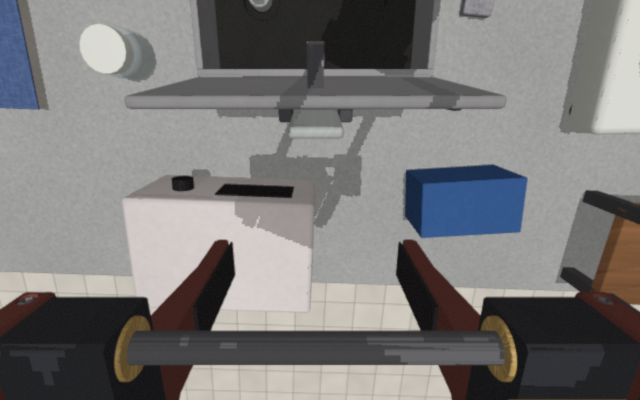

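The lid edge is at row 100. The paddle end at (316,130) sits in the middle between the fingers and matches the expected geometry, so I descend behind the lid and pull.

```bash
python3 -m inch '0.07 -0.002 0 0 0 0 1; 0.137 -0.002 0 0 0 0 1; 0.137 -0.002 0 0 0 0 1; 0.137 -0.002 -0.04 0 0 0 1; 0.137 -0.002 -0.065 0 0 0 1; 0.137 -0.002 -0.085 0 0 0 1; 0.137 -0.002 -0.105 0 0 0 1; 0.137 -0.002 -0.122 0 0 0 1; 0.137 -0.002 -0.137 0 0 0 1; 0.141 -0.002 -0.155 0 0 0 1; 0.145 -0.002 -0.173 0 0 0 1; 0.145 -0.002 -0.173 0 0 0 1'
```

```text
time_s: 22.75
tool_pos: [0.5742, -0.2195, 0.2427]
tool_rot: [-0.028, 1.574, 0.031]
ft_force: [0.7, -0.7, -0.6]
opening: 0.998
```

```bash
python3 -m inch '0.006 0 -0.016 0 0 0 1; 0.014 0 -0.034 0 0 0 1; 0.024 0 -0.049 0 0 0 1; 0.035 0 -0.064 0 0 0 1; 0.048 0 -0.077 0 0 0 1; 0.0625 0 -0.09 0 0 0 1; 0.078 0 -0.1 0 0 0 1; 0.094 0 -0.11 0 0 0 1; 0.111 0 -0.117 0 0 0 1; 0.129 0 -0.124 0 0 0 1; 0.129 0 -0.124 0 0 0 1'
python3 - <<'E'
from h import *
p,w=cloud("side","pics/s3.png")
X,Y,Z=w[...,0],w[...,1],w[...,2]
m=(abs(Y+.12)<.02)&(Z>.105)&(Z<.28)&(X>.4)&(X<.66); P=w[m]; print(len(P))
if len(P)>10: q=np.polyfit(P[:,0],P[:,2],1); print("lid",np.arctan(-q[0]),q,P.min(0),P.max(0))
E
```

```text
time_s: 24.12
tool_pos: [0.4761, -0.2231, 0.1392]
tool_rot: [-0.029, 1.573, 0.032]
ft_force: [1.2, -0.5, 0.4]
opening: 1.003
466
lid 0.513065210632325 [-0.5633899   0.43914621] [ 0.43612063 -0.13976111  0.10557274] [ 0.61082498 -0.10004099  0.26494332]
```

```bash
python3 - <<'E'
import cv2
p=cv2.imread("pics/s3.png"); cv2.imwrite("pics/s3c.png",cv2.resize(p[90:250,280:480],None,fx=3.5,fy=3.5))
E
```

```text
(no output)
```

View pics/s3c.png

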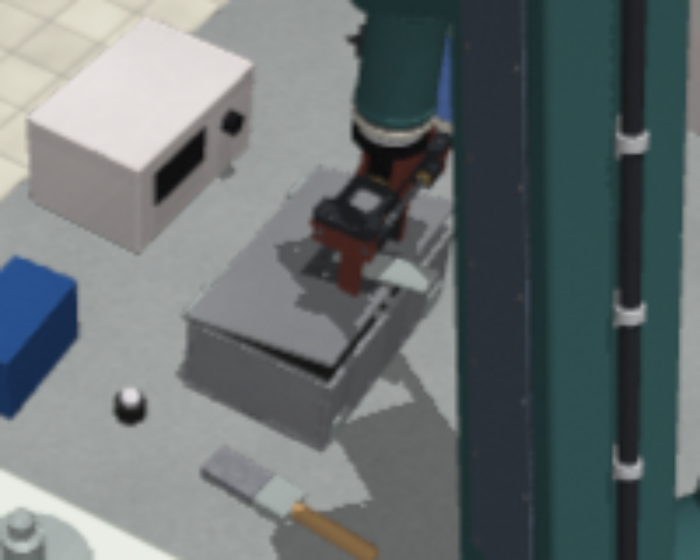

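The lid is down to about 0.2 rad. The fingers rest on it beside the paddle at (348,280), and the weight stands on the pan at (22,530). Now I press.

```bash
python3 -m inch '0.01 0 -0.002 0 0 0 1; 0.02 0 -0.004 0 0 0 1; 0.028 0 -0.005 0 0 0 1; 0.032 0 -0.005 0 0 0 1; 0.035 0 -0.005 0 0 0 1; 0.035 0 -0.005 0 0 0 1'
python3 -m inch '0.002 0 0 0 0 0 1; 0.004 0 0 0 0 0 1; 0.004 0 0 0 0 0 1'
```

```text
time_s: 24.92
tool_pos: [0.4732, -0.2238, 0.1124]
tool_rot: [-0.03, 1.571, 0.031]
ft_force: [0.4, -0.8, -0.4]
opening: 0.999
time_s: 25.3
tool_pos: [0.4735, -0.224, 0.1103]
tool_rot: [-0.031, 1.57, 0.03]
ft_force: [-2.6, 1.9, 7.4]
opening: 1.001
```

```bash
python3 -m inch '0.001 0 0 0 0 0 1; 0.0025 0 0 0 0 0 1; 0.0025 0 0 0 0 0 1'; python3 - <<'E'
from h import *
p,w=cloud("wrist"); X,Y,Z=w[...,0],w[...,1],w[...,2]
for nm,c in(("pad",(.4175,-.224)),("lidfront",(.45,-.15)),("lidfront2",(.455,-.32))):
    m=np.hypot(X-c[0],Y-c[1])<.008; print(nm,m.sum(),np.median(Z[m]) if m.any() else 0)
E
```

```text
time_s: 25.68
tool_pos: [0.4736, -0.224, 0.1101]
tool_rot: [-0.031, 1.57, 0.03]
ft_force: [-6.3, 2.5, 26.4]
opening: 0.997
pad 958 0.12116433159798543
lidfront 1177 0.11002427581654543
lidfront2 685 0.10932786157407641
```

```bash
python3 -m inch '-0.03 0 0 0 0 0 1; -0.1 0 0 0 0 0 1; -0.17 0 0 0 0 0 1; -0.22 0 -0.05 0 0 0 1; -0.22 0 -0.05 0 0 0 1; -0.22 0 -0.05 0 0 0 1'; python3 - <<'E'
from h import *
o=get_obs(); print(o["joint_vel"].round(3),o["time_s"])
p,w=cloud("wrist","pics/w5.png"); X,Y,Z=w[...,0],w[...,1],w[...,2]
for nm,c in(("pad",(.4175,-.224)),("lidfront",(.45,-.15)),("lidfront2",(.455,-.32)),("lidrear",(.59,-.15))):
    m=np.hypot(X-c[0],Y-c[1])<.006; print(nm,m.sum(),np.median(Z[m]) if m.any() else 0)
p,w=cloud("side"); X,Y,Z=w[...,0],w[...,1],w[...,2]
m=(Z>.157)&(Z<.17)&(np.hypot(X-.556,Y-.254)<.06); P=w[m]; print("knob",len(P),P.mean(0))
m=(abs(Z-.084)<.006)&(np.hypot(X-.556,Y-.254)<.09); print(cv2.minEnclosingCircle((w[m][:,:2]*1e3).astype(np.float32)))
E
```

```text
time_s: 26.48
tool_pos: [0.4335, -0.2253, 0.2829]
tool_rot: [-0.03, 1.57, 0.03]
ft_force: [-0.0, 0.1, -0.4]
opening: 1.002
[ 0.005  0.027  0.008  0.     0.002 -0.001] 26.475
pad 155 0.1209866990581468
lidfront 96 0.10945514691853755
lidfront2 99 0.10957146751925267
lidrear 66 0.10959948145560705
knob 34 [0.55483311 0.25953676 0.16035967]
((555.8194580078125, 258.15631103515625), 66.41472625732422)
```

View pics/w5.png

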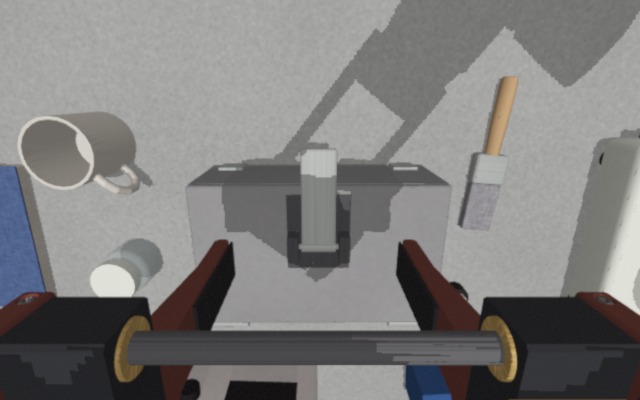

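The lid lies level, with front and rear both at 0.1095. The paddle is flat at (318,195), and the mug, brush and jar are undisturbed. Handing in.

```bash
python3 -c "
from station import *
print(hand_in())"
```

```text
the job is handed in; nothing more can be done
None
```

The job is done and handed in at about 26.5 s of the 72 s allowed; `hand_in()` gives no verdict.

- **Opening the lid:** I pinched and lifted the paddle, then swung the lid up with it. The pinch slipped off at about 1.3 rad. The lid stayed there, so I pushed its underside with open fingers to a measured 1.69 rad.
- **Moving the weight:** I took the bigger weight from the well on the balance side and set it on the pan. It touched down gently, at about 7 N on the wrist.
- **Closing the lid:** I pulled the lid down from behind and pressed it to about 26 N, a little over the stated 5 to 20 N. I did not watch the latch snap.

**Last checks:**
- **Lid:** it is level, with front and rear both at 0.1095 m.
- **Paddle:** it is flat, with its top at 0.121 m, the same as at the start. I take the latch as shut from these readings and did not try lifting the lid.
- **Bigger weight:** it is upright within about 2 mm of the pan's middle. The wrist camera put the knob top at 0.163 m (0.162 m expected). The side camera's later knob position agrees with that within a few mm.
- **Smaller weight:** I last saw it standing in its well while the lid was open, and nothing came near it after that.
- **Bystanders:** the mug, jar and brush looked undisturbed in the last picture. I did not measure any bystander again at the end.
- **Robot:** the gripper is clear and the wrist force reads near zero.

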